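# Clamp the module in the bench vise

### The arm

A 6-joint arm with a two-finger parallel gripper is mounted at the origin on the work surface. World frame = base frame: x ahead of the robot, y to its left, z up, the work surface at z = 0. Lengths are in m, angles in degrees, forces in N, time in s.
With the tool pointing down it reaches from about 0.35 to 0.875 m from the base axis. Payload 4.2 kg.
Tool frame: the origin (TCP) lies midway between the tips of the shut fingers; the grasp point (between the pads) lies 19 mm behind it; y points along the fingers, x is the direction in which the jaws open and shut, and the axes are right-handed (so a half turn about y gives the same grasp; the last joint's range is limited). The gripper opens to 87 mm and grips with 3 to 60 N. Pads are 19 mm wide; open, the fingers measure 117 mm over their backs; the gripper's body (75 mm by 190 mm) begins 51 mm behind the grasp point.
Start: joints at [-53.48, 22.042, 0.453, 0, -68.411, -14.817], TCP at [0.231, -0.581, 0.223] pointing down, gripper open.
Joint ranges: [-179.83, 179.83], [-69.29, 118.12], [-61.27, 80.66], [-181.25, 117.63], [-171.15, -9.14], [-177.46, 177.46]. Speed limits (degrees/s): [159.86, 159.86, 180, 180, 180, 180].

### API

Orientations are given as a 3x3 rotation matrix whose columns are the frame's x, y, z axes.
In Python, from station import * gives the robot as it stands.
- The arm moves only by the tool jog_arm, never from a script. Its argument "series" is a list of rows, each a list of 3 entries, a list of its own where there are three numbers: the shift along the tool's x, y, z in m, then the turn, a rotation vector about the tool's x, y, z in degrees, then the finger opening in m, from 0 to 0.087. A call has 1 to 10 rows; each row shifts and turns the commanded pose from where the row before left it, along the tool's axes as they then stand; what a row does not reach is not made up. A row lasts 1/8 s, in which the tool goes at most 62.5 mm and 10.7 degrees, less where a joint would pass 70% of its speed; a pose out of reach is approached as far as the arm can. A call is refused whole if a number of a shift passes 0.0625 or a number of a turn 10.7, either way. A call with a gripper value outside its range is refused whole. The fingers move at their own pace and stop on an object; the grip force is fixed at half the most. Time passes only in rows, so rows that do not move let the fingers close. It gives the time, the measured TCP pose, the force and the opening at its end, in the units of the state.
- sense(): the state, without advancing time (a new reading comes with each control period).
- capture(name): name is "scene" or "top" or "wrist"; returns the picture (420x560x3 uint8, red, green, blue); there is no depth.
- camera_info(name): a dict with "fx", "fy", "cx", "cy" (pixels), "rvec" (rotation vector, rad) and "tvec" (3), from world to camera coordinates, as OpenCV has them. Camera axes: x right, y down, z forward; pixel columns grow to the right and rows downward; lengths in m; the calibration is good to about 2 mm. The wrist camera is an equidistant fisheye: a pixel r from the principal point sees the ray r / f radians off the axis. A picture is of the moment at which its call begins: read the wrist's pose just before it. camera_info takes no time and is no camera call; for the wrist camera it gives the pose at the moment of the call.
- finish_job(): hands the job in, once; it reports no verdict.
The state is a dict: "time_s": time; "joints": joint angles; "joint_velocities": joint speeds; "effort": joint torques, N m; "tcp_pos": TCP position; "ee_rot": TCP orientation; "wrist_force": force on the tool from outside, world axes, zero at the start; "moment": the same for the moment, N m; "gripper_width": opening from 0.0 (shut) to 1.0 (fully open).
Only numpy, scipy, OpenCV 4.12 (cv2) and the standard library are available. Lean on these libraries where they do the work, as an engineer would, in place of code of your own. Each camera call takes 0.05 s, during which the arm holds its last target. There are 200 camera calls.

### The job

Take the flat-lidded metal module out of the parts tray and set it down gently, lid up, on the vise's bed between the open jaws, lying across the vise and centred on the jaws so that its two long sides face them. Let go of it, then crank the vise handle clockwise (as seen from the handle's end) until the sliding jaw holds the module firmly against the fixed jaw, and let go of the handle. Leave the finned heat sink in the tray and everything else on the bench where it is.

Things in the scene. Friction and masses are not known exactly. Their poses are not given: they have to be found in the camera images.
- module: Loose closed aluminium box, flat lid with four small screws up, 64 (x) x 36 (y) x 22 (z) mm, 0.1 kg. Origin: centre of its underside. In the tray its ends have no finger room: take it by its long sides (36 mm apart). In the vise the jaws face the long sides and stand higher than it: there hold it by its ends (64 mm apart). So put it down on the bench between and take it again.
- heatsink: Loose finned aluminium heat sink, 64 x 36 x 22 mm, six upright fins along its length, in the other bay of the tray (not the part to clamp). Origin: centre of its underside.
- tray: Fixed black parts tray, base 98 (x) x 160 (y) x 6 (z) mm, origin under its centre. Two bays, centred at y = -43 and +43 mm, each between two end walls (inner faces 70 mm apart in x, 44 mm long, top 34 mm above the bench), open at the sides. A part in a bay lies on the 6 mm base, its x along the tray's x.
- vise: Grey vise fixed to the bench. Origin under its base at bench height; x runs along the screw to the handle's end, z up. Base plate x -90 to 75 mm, 74 mm wide, 16 high. Bed 36 mm wide in y, top 50 mm above the bench. Fixed jaw: face at x = -45, back at -78, 44 wide, top at 86 mm. Sliding jaw: 44 wide, 28 thick, top at 87. End block x 47 to 61, top at 90.
- vise_seat (a point): Point on the top of the vise's bed where the middle of the module's underside lies when it is clamped against the fixed jaw: in the vise's frame (-27, 0, 50) mm; axes as the vise's.
- jaw_face (a point): Middle of the sliding jaw's gripping face (looks to the vise's -x, towards the fixed jaw), 69 mm above the bench. The opening between the jaws is its vise-frame x + 45 mm; it starts 43 to 52 mm wide.
- jaw (a joint): Travel of the sliding jaw in m: 0 = fully open (52 mm between the jaws), growing as it closes; it is driven only by the handle, 10 mm per turn. It meets a 36 mm thing that lies against the fixed jaw at 0.016.
- crank_axis (a point): Point on the handle's horizontal turning axis (which runs along the vise's x), abreast of the middle of the hand grip: vise frame (102, 0, 78) mm; axes as the vise's.
- grip_mid (a point): Middle of the crank's hand grip, a freely spinning black rod 14 mm in diameter and 50 mm long, parallel to the vise's x, 35 mm from the turning axis (vise frame x 75 to 125 mm). It can be pinched from above and led round the axis. Height 43 to 113 mm.
- crank (a joint): Handle angle in rad: at 0 (and each full turn) the grip is straight above the axis; growing = clockwise seen from the handle's end = closing; at angle a the grip is at vise-frame y = 35 sin a mm, 35 cos a mm above the axis. Takes about 3 N at the grip until the jaw bears on the part; stays where it is left.
- jar: Bystander. White jar with screw lid, 68 mm across, 75 mm high, beyond the work area. Origin: centre of its underside.
- spool: Bystander. Grey solder spool standing on end, 52 mm across, 38 mm high, beyond the gap between tray and vise. Origin: centre of its underside.
- screwdriver: Bystander. Small screwdriver, 160 mm long, lying on the bench on the robot's side. Origin: under its middle.
- brush: Bystander. Cleaning brush, 160 mm long, lying beyond the vise. Origin: under its middle.
- phone: Bystander. Black phone, 72 x 148 x 9 mm, lying flat beyond the vise. Origin: centre of its underside.
- tin: Bystander. Aluminium tin, 60 mm across, 50 mm high, beyond the tray. Origin: centre of its underside.
There are look-alikes about, which are no part of the job. Leave any black or orange look-alike of the module alone.

How it is judged (in metres and radians):
On the way, in this order (a step that is already met when the one before it is completed fails the run):
1. the module lies lid up on the vise's bed between the open jaws, let go, not yet clamped (z of module in the frame of vise_seat between -0.003 and 0.003 m and y of module in the frame of vise_seat between -0.012 and 0.012 m and angle between module's own z axis and vertical below 0.08 rad and x of module in the frame of vise_seat between -0.006 and 0.018 m and contact force between the fingers and module below 0.1 N and value of joint jaw below 0.0145 m), for 0.2 s.
2. the sliding jaw presses the module against the fixed jaw (z of module in the frame of vise_seat between -0.003 and 0.003 m and y of module in the frame of vise_seat between -0.012 and 0.012 m and angle between module's own z axis and vertical below 0.08 rad and x of module in the frame of vise_seat between -0.003 and 0.003 m and angle between the x axis of module and the y axis of vise_seat, either way round below 0.06 rad and contact force between module and jaw above 10 N), for 0.2 s.
At the end, for the whole second after the job is handed in: Module flat on the vise bed (3 mm, 0.08 rad), lid up, square (0.06 rad) and centred (12 mm) on the jaws, against the fixed jaw (3 mm), pressed by the sliding jaw with over 10 N, handle let go, all at rest; heat sink within 15 mm and each bystander within 30 mm of its start (all of step 2 and linear speed of module below 0.01 m/s and velocity of joint crank between -0.05 and 0.05 rad/s and distance of heatsink from where it was at the start of the episode below 0.015 m and distance of each of jar, spool, screwdriver, brush, phone, tin from where it was at the start of the episode below 0.03 m); the robot touches nothing.
It fails at once if the module is dropped or flung (faster than 0.45 m/s with no finger on it) (contact force between the fingers and module below 0.01 N and linear speed of module above 0.45 m/s).
It fails at once if the heat sink is moved by more than 15 mm (distance of heatsink from where it was at the start of the episode above 0.015 m).
It fails at once if a bystander is moved by more than 30 mm (distance of any of jar, spool, screwdriver, brush, phone, tin from where it was at the start of the episode above 0.03 m).
It also fails if it takes over 72 s, if anything falls off the work surface, if the arm or the gripper's body presses on something with over 40 N, if the wrist force passes 120 N, or if a joint passes its speed limit or range.

## Working session

There is one attempt and no reset: what is moved stays moved. The work goes in short steps, Python scripts to look and compute and a tool call to move; the robot and the scene stay as the last step left them, time stands still between calls to the robot, and variables do not carry over. Pictures are saved under pics/ and viewed, about 8 in all and at most 12, crops included, and the job is handed in when it is done.

Besides the shell and the picture viewer there is one more tool, called as name(argument=value, ...), one argument or row to a line, values as JSON. jog_arm: Moves the arm, as the interface text tells. Its arguments: {"type":"object","properties":{"series":{"type":"array","items":{"type":"array"}}},"required":["series"]}

```bash
mkdir -p pics; ls; python3 - <<'E'
from station import *
import cv2
s=sense();print({k:s[k] for k in('time_s','joints','tcp_pos','ee_rot','wrist_force','gripper_width')})
for n in('scene','top'):
    im=capture(n);cv2.imwrite(f'pics/{n}0.png',im[...,::-1]);i=camera_info(n);print(n,i)
E
```

```text
pics
{'time_s': 0.0, 'joints': array([-5.34812099e+01,  2.20906756e+01,  3.80558916e-01, -3.00884787e-02,
       -6.84127840e+01, -1.48168399e+01]), 'tcp_pos': array([ 0.23091075, -0.58012497,  0.221463  ]), 'ee_rot': array([[-3.69597403e-01, -8.84009757e-04, -9.29191572e-01],
       [ 9.29189392e-01,  2.01441942e-03, -3.69598452e-01],
       [ 2.19851018e-03, -9.99997580e-01,  7.68883039e-05]]), 'wrist_force': array([-0.2006959 , -1.31110989, -0.90746598]), 'gripper_width': 1.0006488044669586}
scene {'fx': 450.5659447911592, 'fy': 450.5659447911592, 'cx': 279.4277219229422, 'cy': 208.5042258845084, 'rvec': array([ 2.32833376,  0.76503703, -0.26226539]), 'tvec': array([-0.42689485, -0.22138367,  1.50477056])}
top {'fx': 406.04050773814987, 'fy': 406.04050773814987, 'cx': 285.7036190302628, 'cy': 211.87336962573545, 'rvec': array([ 2.13453247, -2.11684217,  0.16306411]), 'tvec': array([-0.07160939,  0.57038273,  0.90410772])}
```

View pics/top0.png

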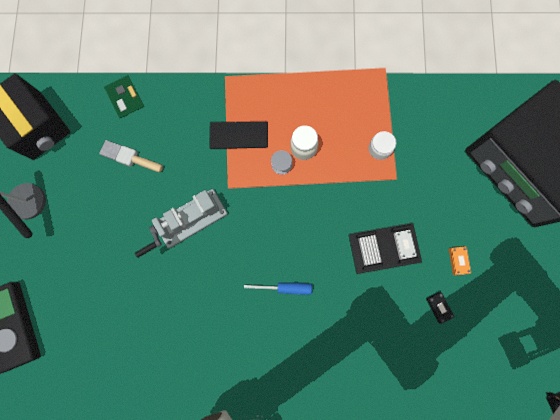

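View pics/scene0.png

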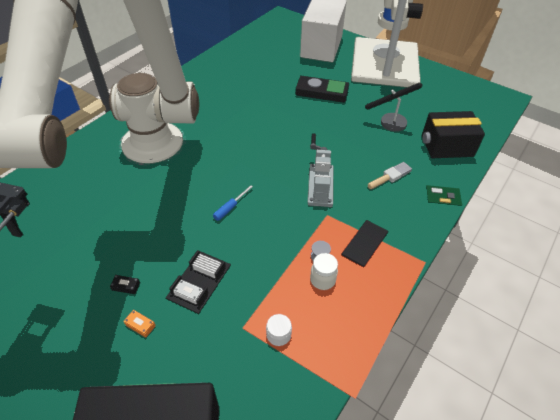

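The top view shows the tray at about (385,248), with the silver module in its right bay at (404,244) and the heat sink at (370,250). The vise is at (190,218) and its handle end at (146,249). The scene view agrees. Next I'll take enlarged crops to measure from.

```bash
cat > h.py <<'E'
from station import *
import numpy as np, cv2
from scipy.spatial.transform import Rotation as R
def proj(n,P,i=None):
    i=i or camera_info(n);Rm=R.from_rotvec(i['rvec']).as_matrix()
    p=np.atleast_2d(P)@Rm.T+i['tvec']
    if n=='wrist':
        r=np.hypot(p[:,0],p[:,1]);t=np.arctan2(r,p[:,2]);u=p[:,:2]/np.maximum(r,1e-9)[:,None]*t[:,None]
    else: u=p[:,:2]/p[:,2:]
    return u*[i['fx'],i['fy']]+[i['cx'],i['cy']]
def ray(n,px,z,i=None):
    i=i or camera_info(n);Rm=R.from_rotvec(i['rvec']).as_matrix()
    u=(np.array(px,float)-[i['cx'],i['cy']])/[i['fx'],i['fy']]
    if n=='wrist':
        t=np.hypot(*u);d=np.array([*(u/t*np.sin(t)),np.cos(t)])
    else: d=np.array([*u,1])
    d=Rm.T@d;c=-Rm.T@i['tvec'];return c+d*(z-c[2])/d[2]
E
python3 - <<'E'
from h import *
im=cv2.imread('pics/top0.png')
a=cv2.resize(im[180:265,130:240],(660,510),interpolation=cv2.INTER_CUBIC)  #x6
b=cv2.resize(im[215:285,340:430],None,fx=6,fy=6,interpolation=cv2.INTER_CUBIC)
cv2.imwrite('pics/vise.png',a);cv2.imwrite('pics/tray.png',b)
print(ray('top',(404,244),.028),ray('top',(190,218),.08),ray('top',(146,249),.08))
E
```

```text
[ 0.49965459 -0.34546489  0.028     ] [0.54986001 0.14939397 0.08      ] [0.47886861 0.24489364 0.08      ]
```

View pics/vise.png

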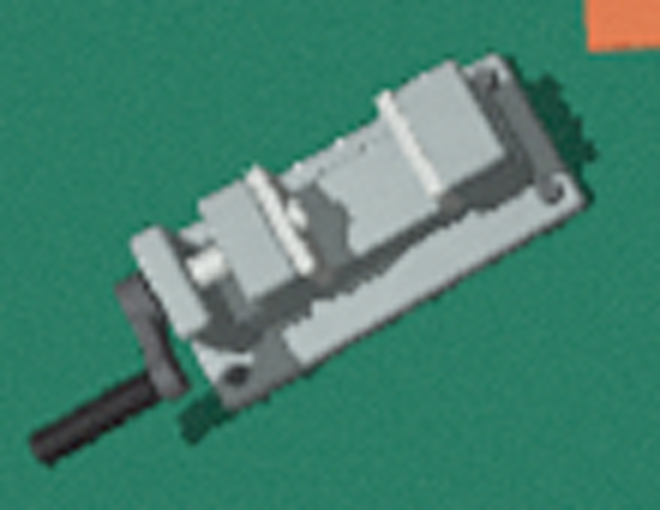

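View pics/tray.png

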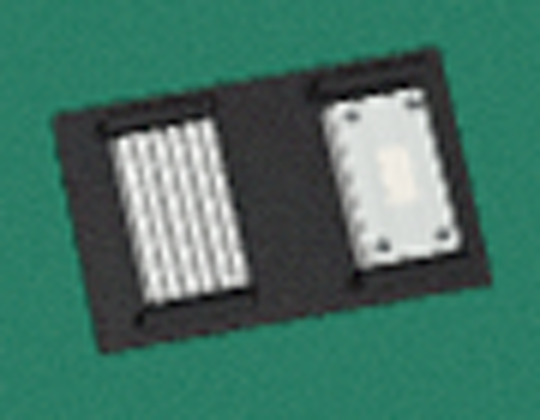

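The crops show corners well enough for a fit: the vise base, fixed jaw, sliding jaw (face from (255,165) to (312,270)), the grip running (150,385) to (38,450), and the module and tray corners. I'll fit the poses from these.

```bash
python3 - <<'E'
from h import *
from scipy.optimize import least_squares
i=camera_info('top')
def W(p,P):
    c,s=np.cos(p[2]),np.sin(p[2]);P=np.array(P,float)/1e3
    return np.c_[p[0]+c*P[:,0]-s*P[:,1],p[1]+s*P[:,0]+c*P[:,1],P[:,2]]
V=np.array([[-90,37,16],[-90,-37,16],[75,37,16],[-78,-22,86],[-78,22,86],[-45,-22,86],[-45,22,86]])
px=np.array([[585,200],[500,57],[233,410],[450,60],[505,150],[380,95],[438,195]])
q=lambda p,o:np.array(o)+(np.array(p)+.5)/6-.5
S=q([[255,165],[312,270],[200,205],[252,303]],[130,180]);G=q([[152,383],[40,448]],[130,180])
def f(p):
    j=p[3]*1e3
    Sj=[[j,-22,87],[j,22,87],[j+28,-22,87],[j+28,22,87]]
    g=[[x,35*np.sin(p[4]),78+35*np.cos(p[4])] for x in(75,125)]
    return (proj('top',W(p,np.r_[V,Sj,g]),i)-np.r_[q(px,[130,180]),S,G]).ravel()
r=least_squares(f,[.55,.15,2.2,.0,1.5],loss='soft_l1');p=r.x
print('vise',p[:2],np.degrees(p[2]),'face x',p[3],'crank',np.degrees(p[4]));print(np.round(r.fun.reshape(-1,2),1).tolist())
print('seat',W(p,[[-27,0,50]]),'grip',W(p,[[100,35*np.sin(p[4]),78+35*np.cos(p[4])]]))
T=q([[55,112],[440,47],[492,285],[100,353]],[340,215]) # tray base corners z~6
M=q([[325,105],[422,88],[460,248],[360,268]],[340,215]) # module lid z=28
for n,A,z in(('tray',T,.006),('mod',M,.028)):
    w=np.array([ray('top',a,z,i) for a in A]);print(n,w.mean(0))
    for k in range(4):d=w[(k+1)%4]-w[k];print(np.linalg.norm(d),np.degrees(np.arctan2(d[1],d[0])))
B=q([[55,112],[440,47],[492,285],[100,353]],[340,215])
for nm,a,z in(('tin',(383,145),.05),('jar',(304,140),.075),('spool',(281,161),.038),('sdr',(280,288),.01),('black',(440,307),.02),('orange',(460,261),.02)):print(nm,ray('top',a,z,i))
E
```

```text
vise [0.5570064  0.17123908] 121.64632261954053 face x 0.0058252014370971765 crank 61.62569586762437
[[0.3, 0.0], [-0.4, -1.5], [-0.6, 0.2], [0.6, -0.9], [0.9, 0.4], [-0.3, 0.7], [-0.6, 0.3], [0.8, 0.3], [0.5, -0.7], [-1.0, 0.0], [-0.4, 0.3], [0.8, -0.5], [-0.5, 0.4]]
seat [[0.57117261 0.1482539  0.05      ]] grip [[0.47832295 0.24021196 0.09463304]]
tray [ 0.492611   -0.30538739  0.006     ]
0.15820311549244448 -79.9349260968935
0.09688904225679418 -170.2067390030729
0.15854503575750298 100.24541898299724
0.09739028214828963 9.593962228372947
mod [ 0.49955799 -0.34747481  0.028     ]
0.03896531022801909 -79.59064477241866
0.06388644342886755 -169.0574304462271
0.039939045479362584 101.7007095318877
0.06478481342936021 10.082964377746169
tin [ 0.73487129 -0.29862754  0.05      ]
jar [ 0.73766195 -0.10860081  0.075     ]
spool [ 0.69751702 -0.05410044  0.038     ]
sdr [ 0.39477947 -0.05449083  0.01      ]
black [ 0.35548722 -0.42466926  0.02      ]
orange [ 0.46147832 -0.47709657  0.02      ]
```

The fit residuals are about 1 px. The module is at (0.500,-0.347) with yaw ≈10°. The vise yaw is 121.6°, the opening about 51 mm and the crank about 62°. Moving above the module.

jog_arm(
  series=[
    [[0.0195,0.016,-0.056],[0,0,0],0.06],
    [[0.0195,0.016,-0.056],[0,0,0],0.06],
    [[0.0195,0.016,-0.056],[0,0,0],0.06],
    [[0.0195,0.016,-0.056],[0,0,0],0.06],
    [[0.0195,0.016,-0.056],[0,0,0],0.06],
    [[0.0195,0.016,-0.056],[0,0,0],0.06],
    [[0,0,0],[0,6,0],0.06],
    [[0,0,0],[0,5.7,0],0.06],
    [[0,0,0],[0,0,0],0.06],
  ],
)

```text
time_s: 1.23
tcp_pos: [0.4999, -0.3473, 0.126]
ee_rot: [[-0.175, -0.001, -0.985], [0.985, 0.001, -0.175], [0.001, -1.0, 0.001]]
wrist_force: [-0.6, -0.2, -0.5]
gripper_width: 0.686
```

```bash
python3 - <<'E'
from h import *
s=sense();i=camera_info('wrist');im=capture('wrist');print(s['tcp_pos'],s['ee_rot'],s['joints'],i)
np.save('w1.npy',np.r_[i['rvec'],i['tvec']])
cv2.imwrite('pics/w1.png',im[...,::-1])
E
```

```text
[ 0.49993759 -0.34732955  0.12598601] [[-1.75220161e-01 -1.01363444e-03 -9.84528754e-01]
 [ 9.84529035e-01  5.18705423e-04 -1.75220745e-01]
 [ 6.88290186e-04 -9.99999352e-01  9.07064890e-04]] [-1.95751529e+01  2.51898782e+01 -9.37566806e+00 -1.03670119e-02
 -5.54991319e+01 -6.03274795e+01] {'fx': 325.19226210127806, 'fy': 325.19226210127806, 'cx': 279.4319651779627, 'cy': 211.78427759994875, 'rvec': array([-1.89252441, -2.25685574, -0.31900948]), 'tvec': array([ 0.42980829, -0.42059009,  0.17901165])}
```

View pics/w1.png

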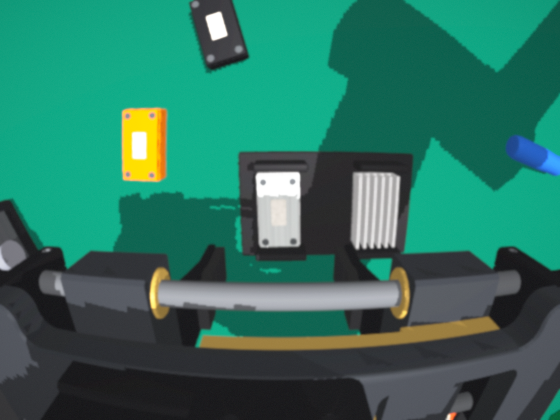

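The wrist view shows the module lid with corners at about (257,172), (300,171), (300,247) and (258,247), between the fingers. Refining the pose from these.

```bash
python3 - <<'E'
from h import *
a=np.load('w1.npy');i=dict(camera_info('wrist'),rvec=a[:3],tvec=a[3:])
w=np.array([ray('wrist',p,.028,i) for p in[(257,172),(300,171),(300.5,247),(258,247)]])
print(w,w.mean(0))
for k in range(4):d=w[(k+1)%4]-w[k];print(np.linalg.norm(d),np.degrees(np.arctan2(d[1],d[0])))
E
```

```text
[[ 0.46806142 -0.37205236  0.028     ]
 [ 0.46120465 -0.33796479  0.028     ]
 [ 0.52585414 -0.32492171  0.028     ]
 [ 0.53224213 -0.36105514  0.028     ]] [ 0.49684059 -0.3489985   0.028     ]
0.034770358259992994 101.3733662239596
0.06595209190990618 11.40635468540019
0.036693751074399594 -79.97432914987016
0.0651160688112954 -170.2769164327696
```

jog_arm(
  series=[
    [[0,0.03,0.002],[0,0,0],0.06],
    [[0,0.03,0],[0,0,0],0.06],
    [[0,0.03,0],[0,0,0],0.06],
    [[0,0.02,0],[0,0,0],0.06],
    [[0,0.005,0],[0,0,0],0.06],
    [[0,0,0],[0,0,0],0.03],
    [[0,0,0],[0,0,0],0.03],
    [[0,0,0],[0,0,0],0.03],
    [[0,0,0],[0,0,0],0.03],
    [[0,0,0],[0,0,0],0.03],
  ],
)

```text
time_s: 2.52
tcp_pos: [0.4986, -0.3483, 0.0125]
ee_rot: [[-0.174, 0.001, -0.985], [0.985, -0.001, -0.174], [-0.001, -1.0, -0.001]]
wrist_force: [-0.9, 0.9, 4.8]
gripper_width: 0.412
```

jog_arm(
  series=[
    [[0,-0.015,0],[0,0,0],0.03],
    [[0,-0.03,0],[0,0,0],0.03],
    [[0,-0.03,0],[0,0,0],0.03],
    [[0.05,0,-0.013],[0,0,0],0.03],
    [[0.05,0,-0.013],[0,0,0],0.03],
    [[0.05,0,-0.013],[0,0,0],0.03],
    [[0.05,0,-0.013],[0,0,0],0.03],
    [[0.05,0,-0.013],[0,0,0],0.03],
    [[0,0,0],[0,-10.5,0],0.03],
    [[0,0,0],[0,-10.5,0],0.03],
  ],
)

```text
time_s: 3.78
tcp_pos: [0.5186, -0.0895, 0.0871]
ee_rot: [[-0.522, 0.0, -0.853], [0.853, 0.0, -0.522], [0.0, -1.0, -0.0]]
wrist_force: [-0.3, 1.0, -0.5]
gripper_width: 0.407
```

jog_arm(
  series=[
    [[0,0.03,0],[0,0,0],0.03],
    [[0,0.03,0],[0,0,0],0.03],
    [[0,0.012,0],[0,0,0],0.03],
    [[0,0.004,0],[0,0,0],0.03],
    [[0,0.003,0],[0,0,0],0.03],
    [[0,0,0],[0,0,0],0.03],
  ],
)

```text
time_s: 4.53
tcp_pos: [0.5192, -0.0905, 0.0082]
ee_rot: [[-0.515, 0.001, -0.857], [0.857, 0.0, -0.515], [-0.001, -1.0, -0.001]]
wrist_force: [-0.3, 0.5, -1.5]
gripper_width: 0.409
```

jog_arm(
  series=[
    [[0,0.001,0],[0,0,0],0.03],
    [[0,0.001,0],[0,0,0],0.03],
    [[0,0,0],[0,0,0],0.03],
  ],
)

```text
time_s: 4.9
tcp_pos: [0.519, -0.0905, 0.0064]
ee_rot: [[-0.515, 0.001, -0.857], [0.857, -0.0, -0.515], [-0.001, -1.0, -0.001]]
wrist_force: [-1.9, 1.0, 6.5]
gripper_width: 0.412
```

Contact (6.5 N). Release, rise and turn for the second grasp.

jog_arm(
  series=[
    [[0,0,0],[0,0,0],0.06],
    [[0,0,0],[0,0,0],0.06],
    [[0,0,0],[0,0,0],0.06],
    [[0,-0.02,0],[0,0,0],0.087],
    [[0,-0.04,0],[0,0,0],0.087],
    [[0,-0.04,0],[0,0,0],0.087],
    [[0,0,0],[0,-10.5,0],0.087],
    [[0,0,0],[0,-10.5,0],0.087],
    [[0,0,0],[0,-10.5,0],0.087],
    [[0,0,0],[0,-10.5,0],0.087],
  ],
)

```text
time_s: 6.15
tcp_pos: [0.5185, -0.0906, 0.1053]
ee_rot: [[-0.958, -0.0, -0.287], [0.287, 0.0, -0.958], [0.0, -1.0, 0.0]]
wrist_force: [0.7, 0.6, -0.9]
gripper_width: 0.996
```

jog_arm(
  series=[
    [[0,0,0],[0,-10.5,0],0.087],
    [[0,0,0],[0,-10.5,0],0.087],
    [[0,0,0],[0,-10.5,0],0.087],
    [[0,0,0],[0,-10.5,0],0.087],
    [[0,0,0],[0,-6,0],0.087],
    [[0,0,0],[0,0,0],0.087],
  ],
)

```text
time_s: 6.9
tcp_pos: [0.5185, -0.0906, 0.1053]
ee_rot: [[-0.858, -0.0, 0.514], [-0.514, 0.0, -0.858], [0.0, -1.0, -0.0]]
wrist_force: [0.8, -0.4, -1.2]
gripper_width: 0.999
```

```bash
python3 - <<'E'
from h import *
s=sense();i=camera_info('wrist');im=capture('wrist');print(s['tcp_pos'],s['ee_rot'],s['joints'])
np.save('w2.npy',np.r_[i['rvec'],i['tvec']])
cv2.imwrite('pics/w2.png',im[...,::-1])
c=np.array([.519,-.0905,0]);t=np.radians(31);u=np.array([np.cos(t),np.sin(t),0]);v=np.array([-u[1],u[0],0])
print(proj('wrist',[c+a*u*.032+b*v*.018+[0,0,.022] for a,b in((1,1),(1,-1),(-1,-1),(-1,1))],i))
E
```

```text
[ 0.51854137 -0.09057719  0.1053429 ] [[-8.57838326e-01 -3.83687392e-04  5.13919507e-01]
 [-5.13919549e-01  1.13019659e-05 -8.57838387e-01]
 [ 3.23333472e-04 -9.99999926e-01 -2.06879711e-04]] [ 7.76199995e+00  1.94017772e+01 -2.24825199e+01 -4.84822445e-03
 -4.81373978e+01  2.31664995e+01]
[[238.03000907 239.43680673]
 [236.23486794 196.20920219]
 [318.3840997  196.01064602]
 [316.94003725 239.28946186]]
```

View pics/w2.png

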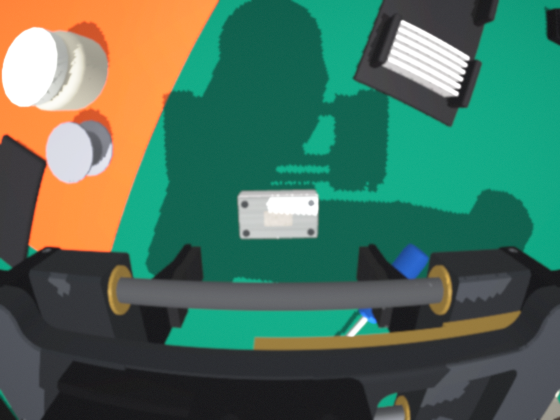

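The module lies at (279,214) in the wrist view, square between the open fingers and about where predicted. Descend and grasp it by its ends.

jog_arm(
  series=[
    [[0,0.03,0],[0,0,0],0.087],
    [[0,0.03,0],[0,0,0],0.087],
    [[0,0.025,0],[0,0,0],0.087],
    [[0,0.011,0],[0,0,0],0.087],
    [[0,0.003,0],[0,0,0],0.087],
    [[0,0,0],[0,0,0],0.055],
    [[0,0,0],[0,0,0],0.055],
    [[0,0,0],[0,0,0],0.055],
    [[0,0,0],[0,0,0],0.055],
    [[0,0,0],[0,0,0],0.055],
  ],
)

```text
time_s: 8.2
tcp_pos: [0.5193, -0.0905, 0.0072]
ee_rot: [[-0.857, 0.001, 0.515], [-0.515, 0.0, -0.857], [-0.001, -1.0, 0.001]]
wrist_force: [-1.3, 0.3, 5.6]
gripper_width: 0.733
```

jog_arm(
  series=[
    [[0,-0.015,0],[0,0,0],0.055],
    [[0,-0.04,0],[0,0,0],0.055],
    [[0,-0.05,0],[0,0,0],0.055],
    [[0,-0.03,0],[0,0,0],0.055],
    [[-0.0335,0,-0.037],[0,0,0],0.055],
    [[-0.0335,0,-0.037],[0,0,0],0.055],
    [[-0.0335,0,-0.037],[0,0,0],0.055],
    [[-0.0335,0,-0.037],[0,0,0],0.055],
    [[-0.0335,0,-0.037],[0,-0.6,0],0.055],
    [[0,0,0],[0,0,0],0.055],
  ],
)

```text
time_s: 9.45
tcp_pos: [0.5672, 0.1572, 0.1416]
ee_rot: [[-0.85, 0.0, 0.527], [-0.527, 0.0, -0.85], [-0.0, -1.0, -0.0]]
wrist_force: [1.5, 0.2, -2.2]
gripper_width: 0.734
```

```bash
python3 - <<'E'
from h import *
s=sense();i=camera_info('wrist');im=capture('wrist');print(s['tcp_pos'],s['ee_rot'])
np.save('w3.npy',np.r_[i['rvec'],i['tvec']])
cv2.imwrite('pics/w3.png',cv2.resize(im[100:400,80:480,::-1],None,fx=2,fy=2))
p=[.5570064,.17123908,np.radians(121.646)];c,q=np.cos(p[2]),np.sin(p[2])
for P in[[-45,-22,86],[-45,22,86],[-78,-22,86],[-78,22,86],[5.8,-22,87],[5.8,22,87],[-90,-37,16],[-90,37,16]]:
    P=np.array(P)/1e3;w=[p[0]+c*P[0]-q*P[1],p[1]+q*P[0]+c*P[1],P[2]];print(P,(proj('wrist',w,i)[0]-[80,100])*2)
E
```

```text
[0.56717466 0.15719154 0.14159962] [[-8.49591006e-01  2.48964490e-04  5.27441997e-01]
 [-5.27441918e-01  3.20642753e-04 -8.49591031e-01]
 [-3.80638452e-04 -9.99999918e-01 -1.41100891e-04]]
[-0.045 -0.022  0.086] [335.46366107 183.58740328]
[-0.045  0.022  0.086] [463.50768394 183.89919461]
[-0.078 -0.022  0.086] [333.87612914  87.5200668 ]
[-0.078  0.022  0.086] [465.61350232  87.86423731]
[ 0.0058 -0.022   0.087 ] [339.01428616 320.09975709]
[0.0058 0.022  0.087 ] [459.20349619 320.36393707]
[-0.09  -0.037  0.016] [315.3648715   49.44141524]
[-0.09   0.037  0.016] [483.84456152  49.88251583]
```

View pics/w3.png

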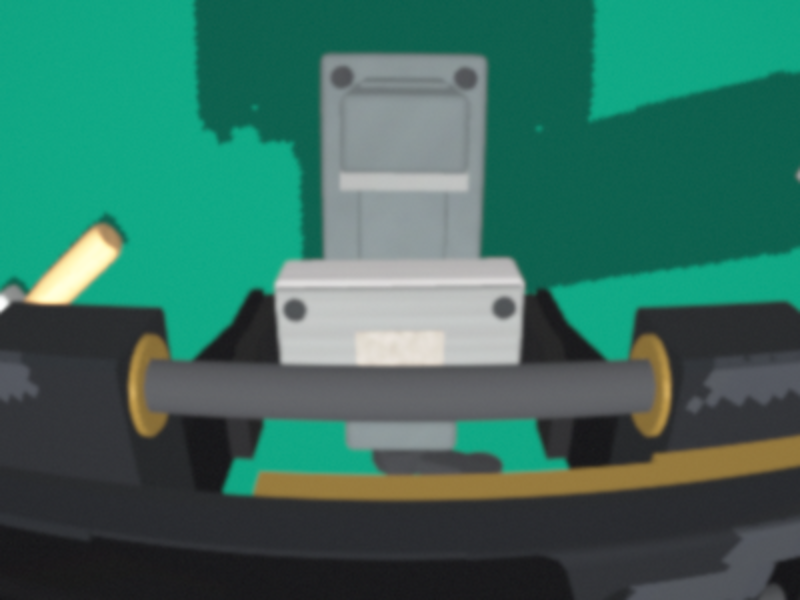

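The fixed jaw's face edge is at (340,190)–(468,190), with base corners at (321,55) and (487,55). Both sit 5–6 px (about 2 mm) from the prediction. I'll use the held module as a reference for camera bias.

```bash
python3 - <<'E'
from h import *
a=np.load('w3.npy');i=dict(camera_info('wrist'),rvec=a[:3],tvec=a[3:]);s=sense();E=s['ee_rot'];t=s['tcp_pos']
for y in(.0072,-.0148):
  for x in(-.032,.032):
    for z in (.018,-.018): print(x,y,z,(proj('wrist',t+E@[x,y,z],i)[0]-[80,100])*2)
print(R.from_matrix(R.from_rotvec(i['rvec']).as_matrix()@E).as_euler('xyz',degrees=True))
E
```

```text
-0.032 0.0072 0.018 [285.20423223 252.19360411]
-0.032 0.0072 -0.018 [292.6552274 366.5221401]
0.032 0.0072 0.018 [515.66248122 252.50014747]
0.032 0.0072 -0.018 [507.74768121 366.78179997]
-0.032 -0.0148 0.018 [270.46621181 280.73087742]
-0.032 -0.0148 -0.018 [280.65535407 405.39251883]
0.032 -0.0148 0.018 [530.57658042 281.06457248]
0.032 -0.0148 -0.018 [519.8408616  405.66399552]
[1.06135063e+02 4.93846597e-02 7.82457041e-02]
```

jog_arm(
  series=[
    [[0.0025,0,0.0025],[0,0,0],0.055],
    [[0,0.02,0],[0,0,0],0.055],
    [[0,0.02,0],[0,0,0],0.055],
    [[0,0.02,0],[0,0,0],0.055],
    [[0,0.015,0],[0,0,0],0.055],
    [[0,0.004,0],[0,0,0],0.055],
    [[0,0,0],[0,0,0],0.055],
  ],
)

```text
time_s: 10.38
tcp_pos: [0.5664, 0.1505, 0.0628]
ee_rot: [[-0.852, 0.0, 0.524], [-0.524, -0.0, -0.852], [-0.0, -1.0, 0.0]]
wrist_force: [0.2, -0.0, -1.4]
gripper_width: 0.735
```

jog_arm(
  series=[
    [[0,0.002,0],[0,0,0],0.055],
    [[0,0.001,0],[0,0,0],0.055],
    [[0,0.001,0],[0,0,0],0.055],
    [[0,0,0],[0,0,0],0.055],
  ],
)

```text
time_s: 10.88
tcp_pos: [0.5661, 0.1509, 0.0586]
ee_rot: [[-0.852, -0.0, 0.524], [-0.524, -0.0, -0.852], [0.0, -1.0, 0.0]]
wrist_force: [0.2, 0.4, -1.1]
gripper_width: 0.735
```

jog_arm(
  series=[
    [[0,0.001,0],[0,0,0],0.055],
    [[0,0.0008,0],[0,0,0],0.055],
    [[0,0,0],[0,0,0],0.055],
  ],
)

```text
time_s: 11.25
tcp_pos: [0.5662, 0.1509, 0.0573]
ee_rot: [[-0.852, 0.0, 0.524], [-0.524, 0.0, -0.852], [-0.0, -1.0, 0.0]]
wrist_force: [-2.3, 0.8, 3.5]
gripper_width: 0.728
```

Contact on the bed. Release and rise.

jog_arm(
  series=[
    [[0,0,0],[0,0,0],0.08],
    [[0,0,0],[0,0,0],0.08],
    [[0,0,0],[0,0,0],0.08],
    [[0,0,0],[0,0,0],0.08],
    [[0,-0.02,0],[0,0,0],0.08],
    [[0,-0.04,0],[0,0,0],0.08],
    [[0,-0.04,0],[0,0,0],0.08],
    [[0,-0.04,0],[0,0,0],0.08],
    [[0,0,-0.05],[0,0,0],0.06],
    [[0,0,-0.05],[0,0,0],0.06],
  ],
)

```text
time_s: 12.5
tcp_pos: [0.5134, 0.2367, 0.1974]
ee_rot: [[-0.853, 0.001, 0.522], [-0.522, 0.001, -0.853], [-0.002, -1.0, -0.0]]
wrist_force: [0.8, 0.0, -0.5]
gripper_width: 0.772
```

```bash
python3 - <<'E'
from h import *
s=sense();i=camera_info('wrist');im=capture('wrist');print(s['tcp_pos'],s['ee_rot'],s['joints'],s['wrist_force'])
np.save('w4.npy',np.r_[i['rvec'],i['tvec']])
cv2.imwrite('pics/w4.png',cv2.resize(im[60:360,80:480,::-1],None,fx=2,fy=2))
p=[.5570064,.17123908,np.radians(121.646)];c,q=np.cos(p[2]),np.sin(p[2])
a=np.radians(61.6)
for P in[[-45,-22,86],[-45,22,86],[5.8,-22,87],[5.8,22,87],[61,0,90],[75,35*np.sin(a),78+35*np.cos(a)],[125,35*np.sin(a),78+35*np.cos(a)]]:
    P=np.array(P)/1e3;w=[p[0]+c*P[0]-q*P[1],p[1]+q*P[0]+c*P[1],P[2]];print(P,np.round(w,4),(proj('wrist',w,i)[0]-[80,60])*2)
E
```

```text
[0.51339786 0.23665426 0.1973979 ] [[-8.52701291e-01  1.09751792e-03  5.22397649e-01]
 [-5.22396455e-01  1.20615785e-03 -8.52701876e-01]
 [-1.56594962e-03 -9.99998670e-01 -4.55152889e-04]] [ 4.11614861e+01  1.73312587e+01 -1.03523383e+01 -1.20252802e-02
 -6.22235759e+01 -9.66268848e+00] [ 0.78683969  0.04803069 -0.49831236]
[-0.045 -0.022  0.086] [0.5993 0.1445 0.086 ] [335.3900737  10.2684374]
[-0.045  0.022  0.086] [0.5619 0.1214 0.086 ] [441.93859017   9.41183465]
[ 0.0058 -0.022   0.087 ] [0.5727 0.1877 0.087 ] [336.07862639 129.74167548]
[0.0058 0.022  0.087 ] [0.5352 0.1646 0.087 ] [442.17872491 129.10067205]
[0.061 0.    0.09 ] [0.525  0.2232 0.09  ] [389.727645   260.23488793]
[0.075      0.0307877  0.09464685] [0.4914 0.2189 0.0946] [462.55060514 294.81294508]
[0.125      0.0307877  0.09464685] [0.4652 0.2615 0.0946] [459.41346988 402.46112799]
```

View pics/w4.png

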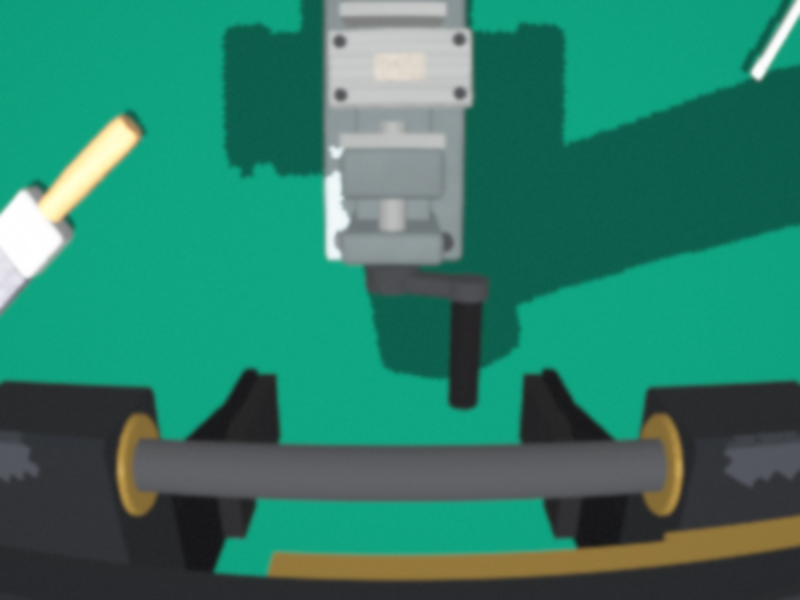

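The module sits between the jaws, square, with its lid centre at (400,67) against the jaw centreline at about col 393 (≈3 mm). The grip runs from (467,300) to (463,405), agreeing with the fit to about 1.6 mm. Going to the grip.

jog_arm(
  series=[
    [[0.0296,0,-0.0253],[0,0,0],0.045],
    [[0,0.04,0],[0,0,0],0.045],
    [[0,0.04,0],[0,0,0],0.045],
    [[0,0.03,0],[0,0,0],0.045],
    [[0,0.01,0],[0,0,0],0.045],
    [[0,0,0],[0,0,0],0.045],
  ],
)

```text
time_s: 13.3
tcp_pos: [0.4754, 0.242, 0.0767]
ee_rot: [[-0.852, -0.0, 0.524], [-0.524, -0.001, -0.852], [0.0, -1.0, 0.0]]
wrist_force: [0.4, 0.6, 0.5]
gripper_width: 0.511
```

jog_arm(
  series=[
    [[0,0,0],[0,0,0],0.005],
    [[0,0,0],[0,0,0],0.005],
    [[0,0,0],[0,0,0],0.005],
    [[0,0,0],[0,0,0],0.005],
    [[0,0,0],[0,0,0],0.005],
  ],
)

```text
time_s: 13.92
tcp_pos: [0.4761, 0.2426, 0.0773]
ee_rot: [[-0.852, 0.002, 0.524], [-0.524, 0.001, -0.852], [-0.002, -1.0, -0.0]]
wrist_force: [1.6, 0.5, 0.9]
gripper_width: 0.15
```

```bash
python3 - <<'E'
import numpy as np
a=np.radians(61.5+20*np.arange(0,19));print(np.c_[np.round(np.degrees(a[1:]),1),np.round(35*np.diff(np.sin(a)),1),np.round(-35*np.diff(np.cos(a)),1)].tolist())
E
```

```text
[[81.5, 3.9, 11.5], [101.5, -0.3, 12.2], [121.5, -4.5, 11.3], [141.5, -8.1, 9.1], [161.5, -10.7, 5.8], [181.5, -12.0, 1.8], [201.5, -11.9, -2.4], [221.5, -10.4, -6.4], [241.5, -7.6, -9.5], [261.5, -3.9, -11.5], [281.5, 0.3, -12.2], [301.5, 4.5, -11.3], [321.5, 8.1, -9.1], [341.5, 10.7, -5.8], [361.5, 12.0, -1.8], [381.5, 11.9, 2.4], [401.5, 10.4, 6.4], [421.5, 7.6, 9.5]]
```

jog_arm(
  series=[
    [[0.0039,0.0115,0],[0,0,0],0.005],
    [[0,0.0121,0],[0,0,0],0.005],
    [[-0.0003,0,0],[0,0,0],0.005],
  ],
)

```text
time_s: 14.3
tcp_pos: [0.4751, 0.2421, 0.0532]
ee_rot: [[-0.851, 0.006, 0.525], [-0.525, 0.004, -0.851], [-0.007, -1.0, -0.0]]
wrist_force: [8.1, 1.7, -1.0]
gripper_width: 0.155
```

The side force shows the real angle is about 106°, not 101.5°, so I'm re-planning from there.

```bash
python3 - <<'E'
import numpy as np
a=np.radians(106.5+20*np.arange(0,23));print(np.c_[np.round(np.degrees(a[1:]),1),np.round(35*np.diff(np.sin(a)),1),np.round(-35*np.diff(np.cos(a)),1)].tolist())
E
```

```text
[[126.5, -5.4, 10.9], [146.5, -8.8, 8.4], [166.5, -11.1, 4.8], [186.5, -12.1, 0.7], [206.5, -11.7, -3.5], [226.5, -9.8, -7.2], [246.5, -6.7, -10.1], [266.5, -2.8, -11.8], [286.5, 1.4, -12.1], [306.5, 5.4, -10.9], [326.5, 8.8, -8.4], [346.5, 11.1, -4.8], [366.5, 12.1, -0.7], [386.5, 11.7, 3.5], [406.5, 9.8, 7.2], [426.5, 6.7, 10.1], [446.5, 2.8, 11.8], [466.5, -1.4, 12.1], [486.5, -5.4, 10.9], [506.5, -8.8, 8.4], [526.5, -11.1, 4.8], [546.5, -12.1, 0.7]]
```

jog_arm(
  series=[
    [[-0.0075,0.011,0],[0,0,0],0.005],
    [[-0.0088,0.0084,0],[0,0,0],0.005],
    [[-0.0111,0.005,0],[0,0,0],0.005],
    [[0,0,0],[0,0,0],0.005],
  ],
)

```text
time_s: 14.8
tcp_pos: [0.498, 0.256, 0.0292]
ee_rot: [[-0.851, 0.004, 0.525], [-0.525, 0.002, -0.851], [-0.004, -1.0, 0.0]]
wrist_force: [5.5, -0.1, 6.5]
gripper_width: 0.15
```

```bash
python3 - <<'E'
import numpy as np
a=np.radians(173+20*np.arange(0,22));print(np.c_[np.round(np.degrees(a[1:]),1),np.round(35*np.diff(np.sin(a)),1),np.round(-35*np.diff(np.cos(a)),1)].tolist())
E
```

```text
[[193.0, -12.1, -0.6], [213.0, -11.2, -4.7], [233.0, -8.9, -8.3], [253.0, -5.5, -10.8], [273.0, -1.5, -12.1], [293.0, 2.7, -11.8], [313.0, 6.6, -10.2], [333.0, 9.7, -7.3], [353.0, 11.6, -3.6], [373.0, 12.1, 0.6], [393.0, 11.2, 4.7], [413.0, 8.9, 8.3], [433.0, 5.5, 10.8], [453.0, 1.5, 12.1], [473.0, -2.7, 11.8], [493.0, -6.6, 10.2], [513.0, -9.7, 7.3], [533.0, -11.6, 3.6], [553.0, -12.1, -0.6], [573.0, -11.2, -4.7], [593.0, -8.9, -8.3]]
```

jog_arm(
  series=[
    [[-0.014,-0.0015,0],[0,0,0],0.005],
    [[-0.0112,-0.0047,0],[0,0,0],0.005],
    [[-0.009,-0.0083,0],[0,0,0],0.005],
    [[-0.0056,-0.0108,0],[0,0,0],0.005],
    [[0,0,0],[0,0,0],0.005],
  ],
)

```text
time_s: 15.42
tcp_pos: [0.5325, 0.2771, 0.0551]
ee_rot: [[-0.851, 0.006, 0.525], [-0.525, 0.003, -0.851], [-0.007, -1.0, 0.0]]
wrist_force: [5.9, 0.3, -2.4]
gripper_width: 0.147
```

A circle fitted to the four contact points gives a consistent centre at vise y −0.8 with a TCP height of 63.6 mm. Following that from here.

jog_arm(
  series=[
    [[-0.0034,-0.0127,0],[0,0,0],0.005],
    [[0.0033,-0.0116,0],[0,0,0],0.005],
    [[0.0072,-0.0099,0],[0,0,0],0.005],
    [[0.0101,-0.0068,0],[0,0,0],0.005],
    [[0.0118,-0.0029,0],[0,0,0],0.005],
    [[0.012,0.0013,0],[0,0,0],0.005],
    [[0.011,0.0053,0],[0,0,0],0.005],
    [[0,0,0],[0,0,0],0.005],
  ],
)

```text
time_s: 16.42
tcp_pos: [0.484, 0.2475, 0.0904]
ee_rot: [[-0.852, -0.001, 0.524], [-0.524, -0.0, -0.852], [0.001, -1.0, -0.0]]
wrist_force: [5.9, 0.4, -4.3]
gripper_width: 0.15
```

jog_arm(
  series=[
    [[0.0055,0.0104,0],[0,0,0],0.005],
    [[0.0042,0.0114,0],[0,0,0],0.005],
    [[0,0.0122,0],[0,0,0],0.005],
    [[-0.0042,0.0114,0],[0,0,0],0.005],
    [[-0.0078,0.0093,0],[0,0,0],0.005],
    [[0,0,0],[0,0,0],0.005],
  ],
)

```text
time_s: 17.18
tcp_pos: [0.4873, 0.2495, 0.0348]
ee_rot: [[-0.852, -0.001, 0.524], [-0.524, -0.001, -0.852], [0.001, -1.0, -0.0]]
wrist_force: [0.6, 0.6, -6.8]
gripper_width: 0.148
```

jog_arm(
  series=[
    [[-0.0108,0.0069,0],[0,0,0],0.005],
    [[-0.0122,0.0008,0],[0,0,0],0.005],
    [[0,0,0],[0,0,0],0.005],
  ],
)

```text
time_s: 17.55
tcp_pos: [0.5088, 0.2626, 0.0294]
ee_rot: [[-0.851, 0.003, 0.524], [-0.524, 0.002, -0.851], [-0.004, -1.0, -0.0]]
wrist_force: [1.6, -1.0, -0.8]
gripper_width: 0.149
```

jog_arm(
  series=[
    [[-0.0116,-0.0033,0],[0,0,0],0.005],
    [[0,0,0],[0,0,0],0.005],
  ],
)

```text
time_s: 17.8
tcp_pos: [0.5173, 0.2678, 0.0326]
ee_rot: [[-0.852, 0.001, 0.524], [-0.524, 0.0, -0.852], [-0.001, -1.0, 0.0]]
wrist_force: [-0.7, -2.7, 0.3]
gripper_width: 0.149
```

jog_arm(
  series=[
    [[-0.0077,-0.0053,0],[0,0,0],0.005],
    [[0,0,0],[0,0,0],0.005],
  ],
)

```text
time_s: 18.05
tcp_pos: [0.5237, 0.2716, 0.0378]
ee_rot: [[-0.852, 0.001, 0.524], [-0.524, 0.0, -0.852], [-0.001, -1.0, 0.0]]
wrist_force: [-1.8, -1.4, -1.4]
gripper_width: 0.154
```

jog_arm(
  series=[
    [[-0.006,-0.0069,0],[0,0,0],0.005],
    [[0,0,0],[0,0,0],0.005],
  ],
)

```text
time_s: 18.3
tcp_pos: [0.5284, 0.2746, 0.0443]
ee_rot: [[-0.852, -0.0, 0.524], [-0.524, -0.0, -0.852], [0.0, -1.0, 0.0]]
wrist_force: [-0.1, -2.8, -5.3]
gripper_width: 0.153
```

jog_arm(
  series=[
    [[-0.0033,-0.0066,0],[0,0,0],0.005],
    [[0,0,0],[0,0,0],0.005],
  ],
)

```text
time_s: 18.55
tcp_pos: [0.5313, 0.2763, 0.0508]
ee_rot: [[-0.852, 0.0, 0.524], [-0.524, -0.0, -0.852], [0.0, -1.0, 0.0]]
wrist_force: [1.9, -2.2, -11.0]
gripper_width: 0.153
```

jog_arm(
  series=[
    [[-0.0017,-0.0065,0],[0,0,0],0.005],
    [[0,0,0],[0,0,0],0.005],
  ],
)

```text
time_s: 18.8
tcp_pos: [0.5329, 0.2774, 0.0577]
ee_rot: [[-0.852, 0.001, 0.524], [-0.524, 0.0, -0.852], [-0.001, -1.0, 0.0]]
wrist_force: [4.8, -1.1, -14.8]
gripper_width: 0.151
```

jog_arm(
  series=[
    [[-0.0002,-0.003,0],[0,0,0],0.005],
    [[0,0,0],[0,0,0],0.005],
    [[0,0,0],[0,0,0],0.005],
  ],
)

```text
time_s: 19.18
tcp_pos: [0.5332, 0.2776, 0.0605]
ee_rot: [[-0.852, 0.001, 0.524], [-0.524, 0.001, -0.852], [-0.001, -1.0, -0.0]]
wrist_force: [5.2, -1.9, -16.0]
gripper_width: 0.152
```

jog_arm(
  series=[
    [[0,0,0],[0,0,0],0.045],
    [[0,0,0],[0,0,0],0.045],
    [[0,0,0],[0,0,0],0.045],
    [[0,-0.03,0],[0,0,0],0.045],
    [[0,-0.04,0],[0,0,0],0.045],
    [[0,-0.04,0],[0,0,0],0.045],
    [[0,-0.04,0],[0,0,0],0.045],
    [[0.03,0,0],[0,0,0],0.045],
    [[0,0,0],[0,0,0],0.045],
  ],
)

```text
time_s: 20.3
tcp_pos: [0.5067, 0.2617, 0.2131]
ee_rot: [[-0.851, 0.003, 0.525], [-0.525, 0.003, -0.851], [-0.004, -1.0, -0.001]]
wrist_force: [0.4, 0.7, 0.6]
gripper_width: 0.521
```

```bash
python3 - <<'E'
from h import *
s=sense();im=capture('wrist');print(s['tcp_pos'],s['wrist_force'])
b=capture('top')
cv2.imwrite('pics/top1.png',b[...,::-1])
a=cv2.resize(im[30:330,120:440,::-1],None,fx=2,fy=2,interpolation=cv2.INTER_CUBIC)[:,:]
cv2.imwrite('pics/w5.png',a)
E
```

```text
[0.50665175 0.2616558  0.21309978] [0.4014168  0.69764934 0.60586525]
```

View pics/w5.png

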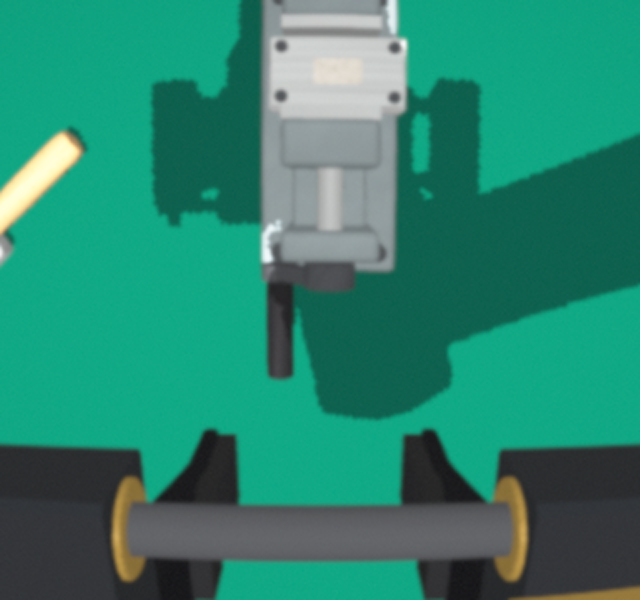

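The module lies between the jaws with the sliding jaw up against it, and the grip is free at (280,330). I'll zoom in to check gap and squareness.

```bash
python3 - <<'E'
from h import *
im=capture('wrist')[30:100,240:335,::-1]
a=cv2.resize(im,None,fx=8,fy=8,interpolation=cv2.INTER_CUBIC)
cv2.imwrite('pics/w6.png',a)
E
```

```text
(no output)
```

View pics/w6.png

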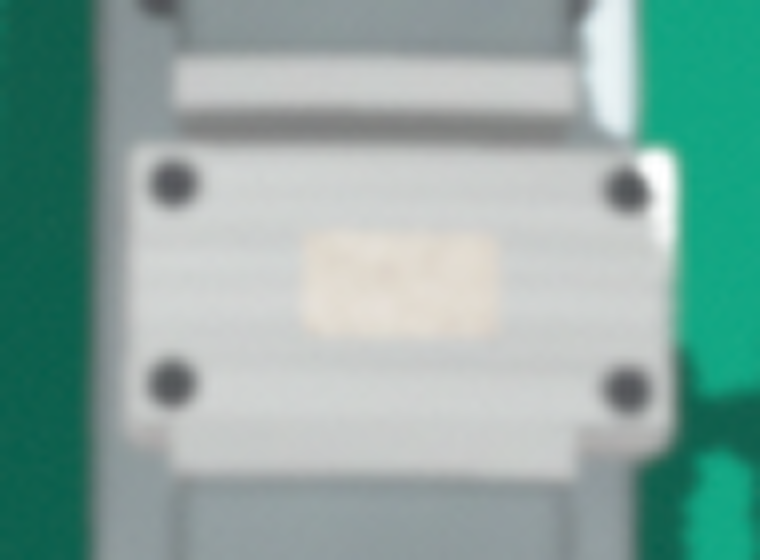

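The lid is flush between both jaws, square to about 0.01 rad and about 3 mm off centre, so I'm handing it in.

```bash
python3 - <<'E'
from station import *
print(finish_job(),sense()['time_s'])
E
```

```text
the job is handed in; nothing more can be done
the job is handed in; nothing more can be done
```

The module is on the vise bed, lid up, between the jaws, with the handle cranked closed and let go. I handed the job in about 20 s into the 72 s limit. `finish_job()` gives no verdict, so I can't confirm the result.

I took the module from the tray by its long sides, set it on the bench and took it again by its ends. I then set it on the bed, released it, and turned the handle about 1.5 turns clockwise.

**Last checks:**
- **Clamping:** the handle force rose from about 3–5 N to about 16 N over the last turn. The last camera view shows both jaws against the module, and the opening measured roughly 35 mm for a 36 mm part.
- **Position:** in that view the module is square to about 0.01 rad and about 3 mm off the jaws' centre, against limits of 0.06 rad and 12 mm.
- **Robot:** open, raised clear and reading no contact force.

**Not checked or in disagreement:**
- **Jaw force:** I couldn't measure it directly; it is inferred from the handle force. On the last 3 mm of handle travel the force rose only about 1 N, so a slight slip of the fingers on the grip is possible.
- **Handle angle:** my first estimate from the picture was about 5° off. I corrected it from the contact forces while cranking.
- **Wrist camera:** it disagreed with the arm position by about 2 mm, so I used the held module as a reference.
- **Heat sink and bystanders:** I took a final top picture but did not look at it. No contact with them was noticed on the way.

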